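# Clip the heat sink on the transistor tab and switch the test rig on

## Robot

A 6-joint arm with a two-finger parallel gripper is mounted at the origin on the work surface. World frame = base frame: x ahead of the robot, y to its left, z up, the work surface at z = 0. Lengths are in m, angles in degrees, forces in N, time in s.
With the tool pointing down it reaches from about 0.4 to 0.825 m from the base axis. Payload 7 kg.
Tool frame: the origin (TCP) lies midway between the tips of the shut fingers; the grasp point (between the pads) lies 19 mm behind it (r.grip_depth is the distance from the TCP to the grasp point, in m); z points along the fingers, y is the line along which they close (so a half turn about z gives the same grasp; the last joint's range is limited). The gripper opens to 88 mm and grips with 3 to 60 N. Pads are 19 mm wide; open, the fingers measure 130 mm over their backs; the gripper's body (78 mm by 193 mm) begins 47 mm behind the grasp point.
Start: joints at [91.622, 20.546, 0.682, 0, -70.136, -16.507], TCP at [0.173, 0.652, 0.227] pointing down, gripper open.
Joint ranges: [-176.03, 176.03], [-82.01, 121.73], [-58.28, 71.71], [-173.87, 95.51], [-174.79, -0.11], [-173.66, 173.66]. Speed limits (degrees/s): [136.94, 136.94, 172.46, 180, 180, 180].

## Interface

Orientations are given as [roll, pitch, yaw] about the fixed x, y, z axes, in that order (R = Rz(yaw) Ry(pitch) Rx(roll)).
In Python, from plant import r, capture, close_job, search_frame, outline_of gives the robot as it stands.
- The arm moves only by the shell command python3 -m creep 'ROWS' [FORCE]. ROWS is JSON, a list of rows, each a list of 7 numbers: the finger opening in mm, from 0 to 87.6, then the shift along the world's x, y, z in units of 25 mm (1.0 is 25 mm), then the turn, a rotation vector about the world's x, y, z in degrees. In form: [[hand, x, y, z, ax, ay, az], ...]. A call has 1 to 8 rows; each row shifts and turns the commanded pose from where the row before left it; what a row does not reach is not made up. A row lasts 1/12 s, in which the tool goes at most 41.7 mm and 7.16 degrees, less where a joint would pass 70% of its speed; a pose out of reach is approached as far as the arm can. A call is refused whole if a number of a shift passes 1 or a number of a turn 7.16, either way. A call with a gripper value outside its range is refused whole. The fingers move at their own pace and stop on an object; FORCE is the grip in N (left out, the last holds). Time passes only in rows, so rows that do not move let the fingers close. It gives the time, the measured TCP pose, the force, the opening and the grip force at its end, in the units of the state.
- r.get_state(): the state, without advancing time (a new reading comes with each control period).
- capture(name): name is "side" or "top" or "wrist"; returns a dict with "frame" (400x640x3 uint8, red, green, blue), "K" (3x3 intrinsics, pixels), "origin" and "rotation" of the camera in the world. Camera axes: x right, y down, z forward; pixel columns grow to the right and rows downward; lengths in m; the calibration is good to about 2 mm. A picture is of the moment at which its call begins. There is no depth.
- close_job(): hands the job in; it is judged then, once.
Trained networks look in a picture, given as the dict that the camera call returned (one of the last four; its "shot" number tells which), for a name from the list of things; names that differ only in an ending like _2 or _b are one class to them, and where a whole thing is asked for, a point or a joint stands for the part that bears it (a point fixed in the world has none). Each returns a list of dicts, best first, with "conf" (0 to 1); they miss things now and then, are a little off and sometimes report something else, mostly with a low value. They report only what shows in the picture. A call takes as long as a camera call.
- search_frame(picture, target): "bbox" ([left, top, right, bottom] in pixels, round what is visible of it).
- outline_of(picture, target): "region" (400x640 bool, what is visible of it) and "bbox" ([left, top, right, bottom] in pixels, round what is visible of it).
The state is a dict: "time_s": time; "joints": joint angles; "qd": joint speeds; "joint_torque": joint torques, N m; "tcp_pos": TCP position; "eef_rot": TCP orientation; "contact_force": force on the tool from outside, world axes, zero at the start; "moment": the same for the moment, N m; "gripper_width": finger opening in m; "gripper_force": force on a finger pad.
Only numpy, scipy, OpenCV 4.12 (cv2) and the standard library are available. Lean on these libraries where they do the work, as an engineer would, in place of code of your own. Each camera call takes 0.05 s, during which the arm holds its last target. There are 200 camera calls.

## Task

Lift the orange-handled heat-sink clip out of its blue rack by its sides and stand it upright on the cork mat, letting go of it there. Then take it by its two orange handles, squeeze it open, lower it fully down over the top edge of the upright aluminium tab so that its whole width grips the tab (either way round), and let go; only then flip the chrome toggle all the way over, away from its starting side. Leave the red button, the transformer and the resistor blocks alone.

Things in the scene. Friction and masses are not known exactly. Their poses are not given: they have to be found in the camera images.
- clip: Spring heat-sink clip, 110 g, 80 tall, standing on its jaws in the rack, handles up. Origin: centre of underside, in the plane of the fixed jaw's face; z up, y along the hinge pin. Fixed half at -x, 28 wide in y: jaw block x -14 to 0, z 0 to 30; fins x -24 to -14 below z 30; throat ceiling at z 30; orange handle x -14 to -8, z 42 to 80. A tab 6 thick lies at x 0 to 6 once clipped.
- clip_handles (a point): Point between the orange handles, 62 above the clip's underside, at its x = 0, y = 0. Grip for squeezing: at rest the lever handle (at +x, 24 wide, up to z 75) leans out to x = 31, 45 over both handles; squeezed to the stop both outer faces are parallel, 28 apart (x -14 to 14). Takes about 12 N.
- clip_pin (a point): Hinge pin of the sprung lever half, at x = 8, z = 36 of the clip. Squeezed fully, the jaws gape from x = 0 to about 14 at the mouth (z = 0 to 10) and to 11 near the throat (z = 30). At rest they are about 2 apart.
- clip_lever (a joint): Angle of the clip's lever half in rad: 0 jaws shut (2 mm gap), 0.42 fully squeezed open, about 0.12 when gripping the 6 mm tab.
- rack: Blue steel rack, fixed: base 75 x 70 x 8, two upright walls along its y, 62 apart inside (x = -31 to 31), 6 thick, tops 86 above the desk, open at both y ends. Origin: centre of its underside. The clip stands on the base (8 above the desk), its x axis along the rack's x, clip origin at about x = -3.5; the walls leave no room for fingers outside the handles, but the clip's two y sides are free.
- mat: Square cork mat 130 x 130 x 3, fixed on the desk. Origin: centre of its underside; its top is at 3 mm.
- tab: Fixed test stand: black base 70 x 80 x 12 with an upright bare aluminium tab (transistor mounting plate) 6 thick (along x), 60 wide (along y), top edge 100 above the desk; a small black transistor on its -x face below 50. Origin: centre of the underside.
- tab_top (a point): Middle of the tab's top edge, 100 above the desk; axes like tab (x across the 6 mm thickness, y along the edge, z up).
- toggle_base: Fixed switch block 80 x 60 x 30 with a chrome top plate, a green dot at its +x end. Origin: centre of its underside. The lever pivots about y at 30 above the desk, over the block's origin.
- toggle (a joint): Chrome toggle lever, over-centre, in rad: 0 off (leans to the block's -x by 0.5 rad), 1.0 on (leans to +x, towards the green dot, by 0.5 rad). It falls over to its stop past 0.5; needs about 1 N.
- toggle_tip (a point): Centre of the 16 mm ball at the lever's end, 60 from the pivot (29 to -x and 83 above the desk when off); the lever rod is 10 thick.
- transformer: Iron output transformer with copper coil, 90 x 90 x 79, 1.4 kg, loose. Origin: centre of underside.
- resistor_a: Cream ceramic resistor block 60 x 16 x 16, loose. Origin: centre of underside.
- resistor_b: Second cream ceramic resistor block 60 x 16 x 16, loose. Origin: centre of underside.
- button_box: Small fixed steel box 70 x 70 x 45 carrying the red test button, whose top is 67 above the desk. Origin: centre of underside.
- button (a joint): Travel of the red test button in m: 0 up, 0.006 fully pressed.

How it is judged (in metres and radians):
On the way, in this order (a step that is already met when the one before it is completed fails the run):
1. the clip stands upright on the cork mat, let go (horizontal distance between clip and mat below 0.065 m and z of clip in the frame of mat below 0.007 m and angle between clip's own z axis and vertical below 0.12 rad and linear speed of clip below 0.03 m/s and contact force between the fingers and clip below 0.2 N), for 0.2 s.
2. the clip is sprung onto the tab's top edge, fully down, and let go (x of tab_top in the frame of clip between -0.001 and 0.007 m and y of tab_top in the frame of clip between -0.017 and 0.017 m and z of tab_top in the frame of clip between 0.018 and 0.034 m and angle between the x axis of clip and the x axis of tab, either way round below 0.15 rad and angle between clip's own z axis and vertical below 0.15 rad and value of joint clip_lever between 0.04 and 0.25 rad and contact force between the fingers and clip below 0.2 N), for 0.2 s.
3. the toggle is flipped on (value of joint toggle above 0.85 rad), for 0.1 s.
At the end, for the whole second after the job is handed in: Clip released, at rest on the tab edge: 18 mm or more of tab in its jaws, centred within 17 mm, upright and square within 0.15 rad, lever 0.04 to 0.25; toggle above 0.85 rad; button up (under 3 mm); transformer and resistors moved under 20 mm (all of step 2 and linear speed of clip below 0.02 m/s and value of joint toggle above 0.85 rad and value of joint button below 0.003 m and distance of each of transformer, resistor_a, resistor_b from where it was at the start of the episode below 0.02 m); the robot touches nothing.
It fails at once if the red button is pressed (value of joint button above 0.003 m).
It fails at once if the transformer or a resistor block is knocked out of place (distance of any of transformer, resistor_a, resistor_b from where it was at the start of the episode above 0.02 m).
It fails at once if the toggle is flipped before the clip is on the tab (value of joint toggle above 0.5 rad and distance between clip and tab_top above 0.06 m).
It also fails if it takes over 72 s, if anything falls off the work surface, if the arm or the gripper's body presses on something with over 40 N, if the wrist force passes 120 N, or if a joint passes its speed limit or range.

## Working session

There is one attempt and no reset: what is moved stays moved. The work goes in short steps, Python scripts to look and compute and a shell command to move; the robot and the scene stay as the last step left them, time stands still between calls to the robot, and variables do not carry over. Pictures are saved under pics/ and viewed, at most 10 in all, crops included, and the job is handed in when it is done.

```bash
ls; mkdir -p pics; python3 - <<'E'
from plant import *
import cv2,numpy as np
print(r.get_state())
ims=[]
for c in("top","side"):
    p=capture(c); cv2.imwrite(f"pics/{c}0.png",p["frame"][:,:,::-1]); print(c,p["K"].tolist(),p["origin"],p["rotation"])
    for n in("clip","rack","mat","tab","toggle_base","toggle","transformer","resistor_a","button_box"):
        d=search_frame(p,n); print(n,[(np.round(e["bbox"]).tolist(),round(e["conf"],2)) for e in d[:3]])
E
```

```text
pics
{'time_s': 0.0, 'joints': array([ 9.16216627e+01,  2.05901928e+01,  6.33707613e-01, -2.11568051e-02,
       -7.01356713e+01, -1.65048976e+01]), 'qd': array([-0.08602392, -0.05150083,  0.09269312,  0.00516011, -0.02192192,
        0.00547209]), 'joint_torque': array([-2.41434309e-04, -5.82713091e+01,  2.93050611e+01,  6.99747384e+00,
        6.82278143e-03, -1.51419463e-04]), 'tcp_pos': array([0.17329057, 0.65186625, 0.22563295]), 'eef_rot': array([ 1.7990599e+02, -7.1147569e-03, -1.4890434e+01]), 'contact_force': array([-0.74699526,  0.46736313,  0.02840257]), 'moment': array([-0.0302044 ,  0.03945477,  0.03640111]), 'gripper_force': 0.0, 'gripper_width': 0.08782842382997044}
top [[452.3062710873627, 0.0, 314.2065737457865], [0.0, 452.3062710873627, 196.91817306119592], [0.0, 0.0, 1.0]] [0.56538812 0.01822687 1.09096399] [-178.44274374   -1.20234622  -90.57125712]
clip [([151.0, 244.0, 176.0, 266.0], 0.87), ([147.0, 233.0, 184.0, 273.0], 0.35), ([424.0, 210.0, 464.0, 248.0], 0.2)]
rack [([148.0, 232.0, 188.0, 271.0], 0.66), ([232.0, 150.0, 260.0, 162.0], 0.17)]
mat [([232.0, 191
[... 388 characters left out ...]
9)]
side [[387.25623920425096, 0.0, 313.74227748450795], [0.0, 387.25623920425096, 203.05603734389496], [0.0, 0.0, 1.0]] [ 0.18130813 -0.47705902  0.69156355] [-131.61243336   -1.05110605  -40.3178057 ]
clip [([180.0, 166.0, 200.0, 196.0], 0.8), ([358.0, 318.0, 410.0, 385.0], 0.25)]
rack [([177.0, 163.0, 215.0, 209.0], 0.74)]
mat [([224.0, 204.0, 298.0, 256.0], 0.86)]
tab [([355.0, 318.0, 412.0, 385.0], 0.65)]
toggle_base [([289.0, 260.0, 340.0, 298.0], 0.67)]
toggle []
transformer [([339.0, 191.0, 388.0, 246.0], 0.79)]
resistor_a [([364.0, 248.0, 387.0, 267.0], 0.74), ([429.0, 288.0, 444.0, 300.0], 0.4)]
button_box [([406.0, 280.0, 462.0, 331.0], 0.76), ([299.0, 260.0, 313.0, 276.0], 0.32)]
```

```bash
python3 - <<'E'
import cv2
a=cv2.imread("pics/top0.png")[100:285,130:480]; b=cv2.imread("pics/side0.png")[150:395,160:480]
cv2.imwrite("pics/t1.png",cv2.resize(a,(798,422),interpolation=cv2.INTER_CUBIC))
cv2.imwrite("pics/s1.png",cv2.resize(b,None,fx=2.44,fy=2.44,interpolation=cv2.INTER_CUBIC))
E
```

```text
(no output)
```

View pics/t1.png

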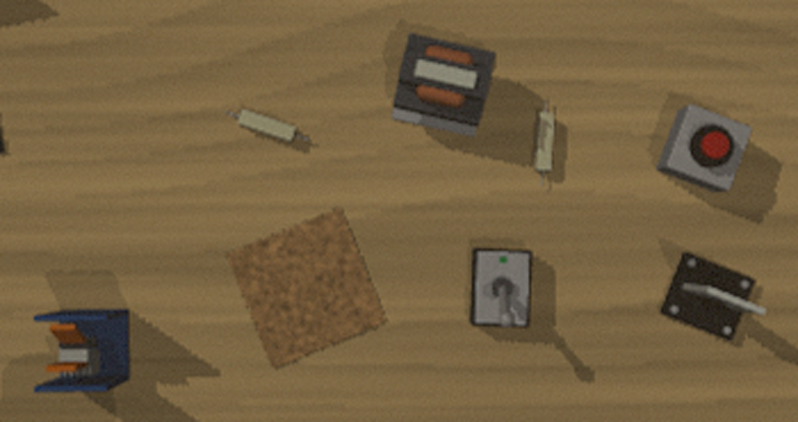

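View pics/s1.png

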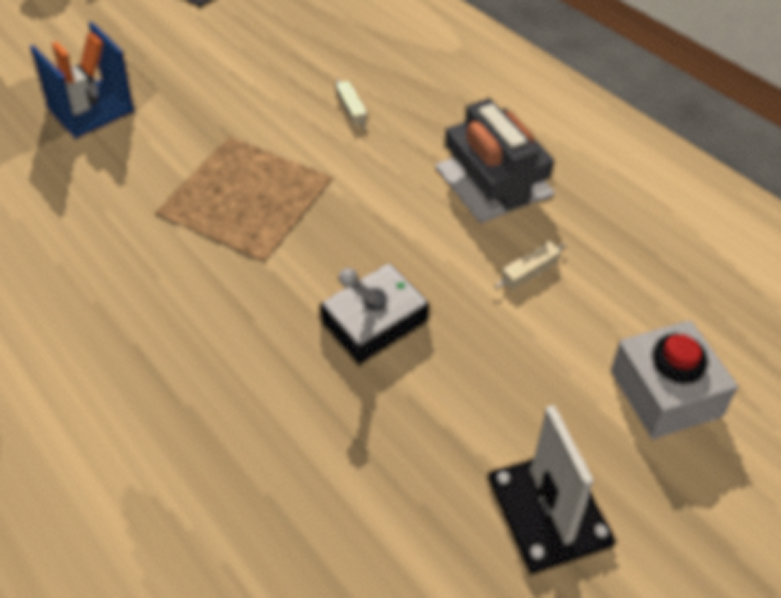

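The top view shows the rack with the clip at about (166,253). The lever handle leans to image-up (world +x) and the fins are image-down. The mat is at (263,226), the toggle block at (350,225) leaning to -x with its green dot at +x, and the tab at (440,230), tilted about 15°. The side view agrees. Next I fit poses by silhouette.

```bash
cat > h.py <<'E'
import numpy as np,cv2
from scipy.spatial.transform import Rotation as Ro
from scipy.optimize import minimize
from plant import *
def proj(p,X):
    R=p["rotation"]; R=Ro.from_euler("xyz",R,degrees=True).as_matrix() if np.size(R)==3 else np.array(R)
    c=(np.asarray(X)-p["origin"])@R; return c[:,:2]/c[:,2:]*[p["K"][0][0],p["K"][1][1]]+[p["K"][0][2],p["K"][1][2]]
def box(x0,x1,y0,y1,z0,z1): return np.array([[x,y,z] for x in(x0,x1) for y in(y0,y1) for z in(z0,z1)])/1000.
def hexa(pts,w): return np.array([[x,y,z] for x,z in pts for y in(-w/2,w/2)])/1000.
M=dict(mat=[box(-65,65,-65,65,0,3)],
 rack=[box(-37.5,37.5,-35,35,0,8),box(-37,-31,-35,35,0,86),box(31,37,-35,35,0,86)],
 tab=[box(-35,35,-40,40,0,12),box(-3,3,-30,30,0,100)],
 plate=[box(-3,3,-30,30,12,100)],
 toggle_base=[box(-40,40,-30,30,0,30)], button_box=[box(-35,35,-35,35,0,45)],transformer=[box(-45,45,-45,45,0,79)],
 clip=[box(-14,0,-14,14,0,30),box(-24,-14,-14,14,2,30),box(-14,-8,-14,14,42,80),box(-14,6,-14,14,30,42),
   hexa([(2,0),(14,0),(2,30),(14,36)],24),hexa([(8,40),(14,38),(25,75),(31,74)],24)])
S=4
def mask(p,boxes,pose):
    x,y,z,yaw=pose; R=Ro.from_euler("z",yaw,degrees=True).as_matrix(); m=np.zeros((400*S,640*S),np.uint8)
    for b in boxes:
        u=proj(p,b@R.T+[x,y,z]); u=np.clip((u+.5)*S,-9999,9999).astype(np.int32); cv2.fillConvexPoly(m,cv2.convexHull(u),1)
    return m
def ray(p,uv,z):
    R=Ro.from_euler("xyz",p["rotation"],degrees=True).as_matrix() if np.size(p["rotation"])==3 else np.array(p["rotation"])
    d=R@[(uv[0]-p["K"][0][2])/p["K"][0][0],(uv[1]-p["K"][1][2])/p["K"][1][1],1]; o=np.array(p["origin"]); return (o+d*(z-o[2])/d[2])[:2]
def fit(views,boxes,x0,z=0,yaws=(0,)):
    T=[cv2.resize(g.astype(np.uint8),None,fx=S,fy=S,interpolation=cv2.INTER_NEAREST) for _,g in views]
    def f(q):
        s=0
        for (p,_),t in zip(views,T):
            m=mask(p,boxes,(q[0],q[1],z,q[2]*1000)); s+=1-(m&t).sum()/max(1,(m|t).sum())
        return s/len(T)
    best=None
    for w in yaws:
        a=np.array([x0[0],x0[1],w/1000]); sim=np.vstack([a,a+[.015,0,0],a+[0,.015,0],a+[0,0,.012]])
        o=minimize(f,a,method="Nelder-Mead",options=dict(initial_simplex=sim,xatol=2e-4,fatol=1e-4,maxiter=120))
        if best is None or o.fun<best.fun: best=o
    return best.x*[1,1,1000],1-best.fun
E
python3 - <<'E'
from h import *
P={}
for c in("top","side"):P[c]=capture(c)
for n,ys in dict(mat=(0,22,45),rack=(0,),tab=(-18,15),toggle_base=(0,),button_box=(0,-30,30),transformer=(-10,)).items():
    g={c:outline_of(P[c],n) for c in P}
    g={c:v[0] for c,v in g.items() if v}
    b=np.array(g["top"]["bbox"]); x0=ray(P["top"],((b[0]+b[2])/2,(b[1]+b[3])/2),.03)
    for vs in (["top"],["side"],["top","side"]):
        q,s=fit([(P[c],g[c]["region"]) for c in vs if c in g],M[n],x0,yaws=ys); print(n,vs,np.round(q,4),round(s,3))
for e in search_frame(P["top"],"resistor_a"): print("res",ray(P["top"],np.array(e["bbox"])[:2],.016),ray(P["top"],np.array(e["bbox"])[2:],.016),e["conf"])
E
```

```text
mat ['top'] [ 0.5274  0.1162 21.7529] 0.977
mat ['side'] [ 0.5261  0.1149 22.1416] 0.966
mat ['top', 'side'] [ 0.5266  0.1155 21.6295] 0.968
rack ['top'] [0.4702 0.336  1.4204] 0.682
rack ['side'] [ 0.4681  0.3356 -3.8776] 0.759
rack ['top', 'side'] [ 0.4686  0.3363 -2.027 ] 0.706
tab ['top'] [  0.5144  -0.3074 -22.8705] 0.953
tab ['side'] [  0.513   -0.3065 -23.9055] 0.942
tab ['top', 'side'] [  0.5141  -0.3068 -22.6396] 0.941
toggle_base ['top'] [ 0.5264 -0.0874 -2.8263] 0.958
toggle_base ['side'] [ 0.5246 -0.0879 -2.6438] 0.866
toggle_base ['top', 'side'] [ 0.5262 -0.0873 -2.0814] 0.909
button_box ['top'] [  0.6682  -0.3012 -21.2705] 0.961
button_box ['side'] [  0.6672  -0.3001 -20.8127] 0.896
button_box ['top', 'side'] [  0.6682  -0.3006 -21.3506] 0.926
transformer ['top'] [  0.731   -0.0278 -11.8203] 0.839
transformer ['side'] [  0.7289  -0.0353 -34.2955] 0.768
transformer ['top', 'side'] [  0.7341  -0.0285 -14.5147] 0.791
res [0.70865853 0.18674762] [0.68078205 0.12411824] 0.75
res [ 0.70952359 -0.12627616] [ 0.64200821 -0.15340981] 0.55
res [0.61260562 0.18794797] [0.4373065  0.03152409] 0.26
```

```bash
python3 -m creep '[[87,0.97,-1,0,0,0,5],[87,0.97,-1,0,0,0,5],[87,0.97,-1,0,0,0,5],[87,0.97,-1,0,0,0,0],[87,0.97,-1,0,0,0,0],[87,0.97,-1,0,0,0,0],[87,0.97,-1,0,0,0,0],[87,0.97,-1,0,0,0,0]]' 20
python3 -m creep '[[87,0.97,-1,0,0,0,0],[87,0.97,-1,0,0,0,0],[87,0.97,-1,0,0,0,0],[87,0.97,-1,0,0,0,0],[87,0,-0.6,0,0,0,0],[87,0,0,0,0,0,0],[87,0,0,0,0,0,0]]'
python3 - <<'E'
from h import *
p=capture("wrist"); print(p["origin"],p["rotation"]); cv2.imwrite("pics/w1.png",p["frame"][:,:,::-1])
s=r.get_state(); print(s["tcp_pos"],s["eef_rot"],s["joints"])
P=[capture("top"),capture("side")]
for n,q0 in(("rack",(.4686,.3363)),("clip",(.466,.336))):
    V=[]
    for q in [p]+P:
        g=outline_of(q,n)
        if g: V.append((q,g[0]["region"])); print(n,np.round(g[0]["bbox"]),g[0]["conf"])
        if g and q is p: np.save(f"{n}_w.npy",g[0]["region"])
    for v in V: print(fit([v],M[n],q0,z=.008*(n=="clip")))
E
```

```text
time_s: 2.42
tcp_pos: [0.3683, 0.451, 0.2269]
eef_rot: [-180.0, -0.0, 0.1]
contact_force: [-0.1, 0.7, -0.5]
gripper_width: 0.0871
gripper_force: 0.0
time_s: 3.0
tcp_pos: [0.4646, 0.3366, 0.2268]
eef_rot: [-180.0, -0.0, 0.0]
contact_force: [0.4, -0.1, 1.2]
gripper_width: 0.0873
gripper_force: 0.0
[0.541489   0.33592135 0.38370242] [ 1.63406126e+02  9.64104358e-03 -8.99964066e+01]
[0.46435321 0.33742273 0.22679895] [-1.79970485e+02 -1.42297495e-02  8.19130537e-02] [ 5.55211306e+01  1.10638863e+01 -1.23689863e+01 -5.47768404e-03
 -6.65347489e+01  3.45629658e+01]
rack [290. 146. 356. 221.] 0.8
rack [148. 234. 185. 266.] 0.86
rack [174. 159. 214. 208.] 0.82
(array([ 0.46910257,  0.33403944, -0.39282721]), np.float64(0.7175914894809873))
(array([0.47111334, 0.33415822, 3.35955312]), np.float64(0.5324019972378625))
(array([0.46829521, 0.33454446, 0.20626572]), np.float64(0.8287601928456639))
clip [300. 158. 328. 203.] 0.75
clip [180. 168. 200. 197.] 0.72
(array([ 0.46589436,  0.34294471, -0.02681633]), np.float64(0.9353262431733257))
(array([ 0.46543975,  0.3440725 , -3.7761378 ]), np.float64(0.7428411789356055))
```

View pics/w1.png

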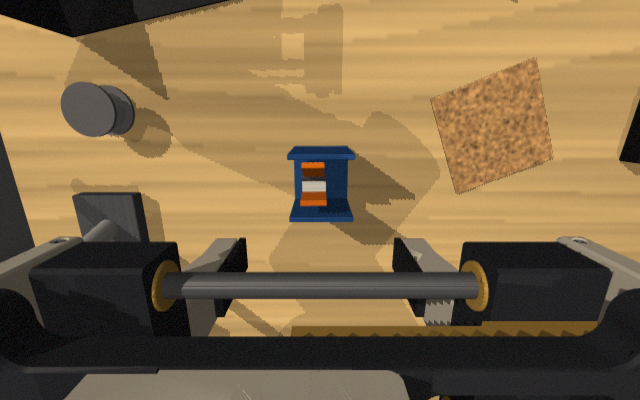

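```bash
python3 -m creep '[[75,-0.07,0.24,-1,0,0,0],[75,0,0,-1,0,0,0],[75,0,0,-1,0,0,0],[75,0,0,-1,0,0,0],[75,0,0,-1,0,0,0],[75,0,0,-1,0,0,0],[75,0,0,-1,0,0,0],[75,0,0,-0.7,0,0,0]]' 20
python3 -m creep '[[75,0,0,-0.2,0,0,0],[75,0,0,0,0,0,0],[24,0,0,0,0,0,0],[24,0,0,0,0,0,0],[24,0,0,0,0,0,0],[24,0,0,0,0,0,0],[24,0,0,0,0,0,0]]'
```

```text
time_s: 4.12
tcp_pos: [0.4619, 0.3428, 0.0319]
eef_rot: [179.9, 0.1, 0.1]
contact_force: [0.4, -0.0, 0.3]
gripper_width: 0.0749
gripper_force: 0.0
time_s: 4.7
tcp_pos: [0.4629, 0.3437, 0.0299]
eef_rot: [-179.9, -0.1, 0.1]
contact_force: [1.1, -0.6, 0.3]
gripper_width: 0.0471
gripper_force: 0.0
```

```bash
python3 -m creep '[[20,0,0,0,0,0,0],[20,0,0,0,0,0,0],[20,0,0,0,0,0,0],[20,0,0,0,0,0,0],[20,0,0,0,0,0,0],[20,0,0,0,0,0,0]]'
python3 -m creep '[[20,0,0,0.2,0,0,0],[20,0,0,0.4,0,0,0],[20,0,0,0.8,0,0,0],[20,0,0,1,0,0,0],[20,0,0,1,0,0,0],[20,0,0,1,0,0,0],[20,0,0,1,0,0,0]]'
```

```text
time_s: 5.2
tcp_pos: [0.4627, 0.3434, 0.0292]
eef_rot: [-180.0, -0.0, 0.1]
contact_force: [-0.1, -0.3, 2.1]
gripper_width: 0.0279
gripper_force: 20.0
time_s: 5.78
tcp_pos: [0.4625, 0.3431, 0.1661]
eef_rot: [-180.0, -0.0, 0.1]
contact_force: [0.5, -0.2, -2.3]
gripper_width: 0.0275
gripper_force: 20.0
```

```bash
python3 -m creep '[[20,0.3,-0.6,0,0,0,0],[20,0.3,-1,0,0,0,0],[20,0.3,-1,0,0,0,0],[20,0.3,-1,0,0,0,0],[20,0.3,-1,0,0,0,0],[20,0.3,-1,0,0,0,0],[20,0.3,-1,0,0,0,0],[20,0.3,-1,0,0,0,0]]'
python3 -m creep '[[20,0.06,-1,0,0,0,0],[20,0,-0.5,-0.5,0,0,0],[20,0,0,-1,0,0,0],[20,0,0,-1,0,0,0],[20,0,0,-1,0,0,0],[20,0,0,-1,0,0,0],[20,0,0,-0.6,0,0,0],[20,0,0,-0.3,0,0,0]]'
python3 -m creep '[[20,0,0,-0.12,0,0,0],[20,0,0,-0.08,0,0,0],[20,0,0,-0.04,0,0,0],[20,0,0,0,0,0,0]]'
```

```text
time_s: 6.45
tcp_pos: [0.5227, 0.152, 0.1649]
eef_rot: [-180.0, -0.0, 0.1]
contact_force: [0.4, -1.2, -0.6]
gripper_width: 0.0281
gripper_force: 20.0
time_s: 7.12
tcp_pos: [0.523, 0.1151, 0.0275]
eef_rot: [179.9, 0.2, 0.1]
contact_force: [-0.1, -0.1, -2.0]
gripper_width: 0.0279
gripper_force: 20.0
time_s: 7.45
tcp_pos: [0.5248, 0.1163, 0.0243]
eef_rot: [-179.9, -0.1, 0.1]
contact_force: [0.9, -0.2, -1.1]
gripper_width: 0.0274
gripper_force: 20.0
```

```bash
python3 -m creep '[[20,0,0,-0.03,0,0,0],[20,0,0,0,0,0,0],[20,0,0,0,0,0,0]]'; python3 -c "
from h import *
p=capture('side');print(r.get_state()['contact_force'],r.get_state()['tcp_pos']);g=outline_of(p,'clip')[0];np.save('g.npy',g['region'])
for z in(.003,.005,.007): print(z,fit([(p,g['region'])],M['clip'],(.526,.116),z=z))
"
```

```text
time_s: 7.7
tcp_pos: [0.525, 0.1163, 0.0242]
eef_rot: [-179.9, -0.1, 0.2]
contact_force: [-1.8, -1.3, 9.0]
gripper_width: 0.0276
gripper_force: 20.0
[-1.70943637  0.19878842  8.35191622] [0.52499121 0.11627399 0.02414438]
0.003 (array([  0.51627776,   0.10875496, -32.91224456]), np.float64(0.376467178669758))
0.005 (array([  0.51488534,   0.10706146, -33.02331763]), np.float64(0.37260782633533274))
0.007 (array([ 0.50152935,  0.09814113, 61.32861336]), np.float64(0.340936535623239))
```

Firm contact with the mat (about 8 N). I release, back off and look.

```bash
python3 -m creep '[[80,0,0,0,0,0,0],[80,0,0,0,0,0,0],[80,0,0,0,0,0,0],[80,0,0,0,0,0,0],[80,0,0,0,0,0,0],[80,0,0,0,0,0,0],[80,0,0,0,0,0,0]]'
python3 -m creep '[[87,0,0,0.5,0,0,0],[87,0,0,1,0,0,0],[87,0,0,1,0,0,0],[87,0,0,1,0,0,0],[87,0,0,1,0,0,0],[87,0,0,1,0,0,0],[87,0,0,1,0,0,0],[87,0,0,0.3,0,0,0]]'
python3 - <<'E'
from h import *
print(r.get_state()["tcp_pos"])
P=[capture(c) for c in("wrist","top","side")]
ims=[]
for p in P:
    g=outline_of(p,"clip")
    if g: print(g[0]["bbox"],g[0]["conf"],fit([(p,g[0]["region"])],M["clip"],(.528,.116),z=.003))
    u=proj(p,[[.528,.116,.04]])[0].astype(int); x=int(np.clip(u[0],80,560));y=int(np.clip(u[1],80,320))
    ims.append(cv2.resize(p["frame"][y-80:y+80,x-80:x+80,::-1],(264,264)))
cv2.imwrite("pics/m1.png",np.hstack(ims))
E
```

```text
time_s: 8.38
tcp_pos: [0.5241, 0.1158, 0.0222]
eef_rot: [180.0, 0.0, 0.1]
contact_force: [0.2, 0.2, -0.3]
gripper_width: 0.0693
gripper_force: 0.0
time_s: 9.05
tcp_pos: [0.5258, 0.1164, 0.1964]
eef_rot: [-179.9, -0.3, 0.2]
contact_force: [0.8, -0.2, -0.0]
gripper_width: 0.0866
gripper_force: 0.0
[0.52584008 0.11641569 0.19638325]
[306.5, 161.4, 336.0, 211.2] 0.72 (array([ 0.52795171,  0.11585639, -0.04480986]), np.float64(0.9407881773399015))
[302.8, 115.2, 348.9, 157.9] 0.58 (array([0.528, 0.116, 0.   ]), np.float64(0.0))
[248.1, 201.7, 272.2, 233.3] 0.67 (array([0.52722942, 0.1161818 , 0.3848848 ]), np.float64(0.9317680776014109))
```

View pics/m1.png

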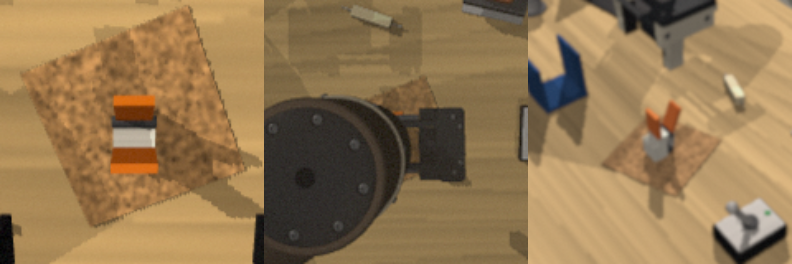

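Wrist crop: the clip stands upright and centred on the mat, with its lever handle toward +x. The side crop confirms it. I turn the hand -90° for the handle grasp.

```bash
python3 -m creep '[[87,0.1,0,0,0,0,-7],[87,0.1,0,0,0,0,-7],[87,0.1,0,0,0,0,-7],[87,0.1,0,0,0,0,-7],[87,0.06,0,0,0,0,-7],[87,0,0,0,0,0,-7],[87,0,0,0,0,0,-7],[87,0,0,0,0,0,-7]]'
python3 -m creep '[[87,0,0,0,0,0,-7],[87,0,0,0,0,0,-7],[87,0,0,0,0,0,-7],[87,0,0,0,0,0,-7],[87,0,0,0,0,0,-6],[87,0,0,0,0,0,0],[87,0,0,0,0,0,0],[87,0,0,0,0,0,0]]'
python3 - <<'E'
from h import *
print(np.mean([r.get_state()["tcp_pos"] for _ in range(3)],0))
p=capture("wrist"); g=outline_of(p,"clip")
if g: print(fit([(p,g[0]["region"])],M["clip"],(.528,.116),z=.003))
print(r.get_state()["tcp_pos"])
E
```

```text
time_s: 10.02
tcp_pos: [0.5351, 0.1155, 0.1908]
eef_rot: [179.8, 0.0, -56.2]
contact_force: [0.4, -0.3, -1.2]
gripper_width: 0.0869
gripper_force: 0.0
time_s: 10.68
tcp_pos: [0.5354, 0.1157, 0.1916]
eef_rot: [179.9, -0.0, -89.7]
contact_force: [0.5, 1.2, -0.2]
gripper_width: 0.0872
gripper_force: 0.0
[0.53543668 0.11569612 0.19159604]
(array([0.52799973, 0.11462174, 1.59955492]), np.float64(0.9568853372979))
[0.53554118 0.11578244 0.19195172]
```

```bash
python3 -m creep '[[87,0.04,0,-1,0,0,0],[87,0,0,-1,0,0,0],[87,0,0,-1,0,0,0],[87,0,0,-1,0,0,0],[87,0,0,-1,0,0,0],[87,0,0,-0.6,0,0,0],[87,0,0,-0.24,0,0,0],[80,0,0,0,0,0,0]]' 25
python3 -m creep '[[60,0,0,0,0,0,0],[50,0,0,0,0,0,0],[50,0,0,0,0,0,0],[50,0,0,0,0,0,0],[50,0,0,0,0,0,0],[50,0,0,0,0,0,0]]'
python3 -c "
from h import *
p=capture('side');g=outline_of(p,'clip')
u=proj(p,[[.528,.116,.04]])[0].astype(int)
cv2.imwrite('pics/g1.png',cv2.resize(p['frame'][u[1]-70:u[1]+60,u[0]-80:u[0]+80,::-1],None,fx=4,fy=4,interpolation=2))"
```

```text
time_s: 11.45
tcp_pos: [0.5359, 0.1153, 0.0449]
eef_rot: [179.9, -0.1, -89.8]
contact_force: [0.1, -0.0, 0.4]
gripper_width: 0.084
gripper_force: 0.0
time_s: 11.95
tcp_pos: [0.5369, 0.116, 0.0468]
eef_rot: [-180.0, 0.0, -89.9]
contact_force: [0.1, -0.4, 0.5]
gripper_width: 0.0511
gripper_force: 0.0
```

View pics/g1.png

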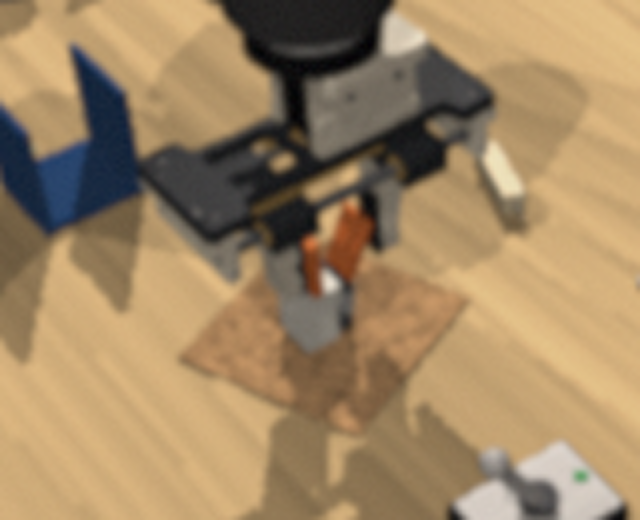

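The fingers straddle the two orange handles (about (310,265) and (350,240)) and the clip is still upright. Now the squeeze.

```bash
python3 -m creep '[[24,0,0,0,0,0,0],[24,0,0,0,0,0,0],[24,-0.1,0,0,0,0,0],[24,-0.1,0,0,0,0,0],[24,-0.1,0,0,0,0,0],[24,0,0,0,0,0,0],[24,0,0,0,0,0,0],[24,0,0,0,0,0,0]]' 30
python3 -m creep '[[24,0,0,0,0,0,0],[24,0,0,0,0,0,0],[24,0,0,0,0,0,0]]'
```

```text
time_s: 12.72
tcp_pos: [0.5294, 0.116, 0.0468]
eef_rot: [-180.0, 0.0, -89.9]
contact_force: [-1.3, 0.9, 7.0]
gripper_width: 0.0276
gripper_force: 30.0
time_s: 12.97
tcp_pos: [0.5295, 0.116, 0.0468]
eef_rot: [-180.0, 0.0, -89.9]
contact_force: [-1.9, 1.5, 7.1]
gripper_width: 0.0276
gripper_force: 30.0
```

```bash
python3 -m creep '[[24,0,0,0.3,0,0,0],[24,0,0,0.7,0,0,0],[24,0,0,1,0,0,0],[24,0,0,1,0,0,0],[24,0,0,1,0,0,0],[24,0,0,1,0,0,0],[24,0,-0.4,0.8,0,0,-3.8],[24,0,-0.8,0,0,0,-3.8]]'
python3 -m creep '[[24,-0.1,-1,0,0,0,-3.8],[24,-0.1,-1,0,0,0,-3.8],[24,-0.1,-1,0,0,0,-3.8],[24,-0.1,-1,0,0,0,-3.8],[24,-0.1,-1,0,0,0,0],[24,-0.1,-1,0,0,0,0],[24,-0.1,-1,0,0,0,0],[24,-0.08,-1,0,0,0,0]]'
python3 -m creep '[[24,0,-1,0,0,0,0],[24,0,-1,0,0,0,0],[24,0,-1,0,0,0,0],[24,0,-1,0,0,0,0],[24,0,-1,0,0,0,0],[24,0,-1,0,0,0,0],[24,0,-1,0,0,0,0],[24,0,-0.64,0,0,0,0]]'
python3 -m creep '[[24,0,0,0,0,0,0],[24,0,0,0,0,0,0],[24,0,0,0,0,0,0]]'
python3 - <<'E'
from h import *
MS=dict(clip=[*M["clip"][:4],hexa([(14,0),(26,2),(11,30),(16,36)],24),hexa([(8,40),(14,40),(8,75),(14,75)],24)])
s=r.get_state();print(s["tcp_pos"],s["eef_rot"])
P={c:capture(c) for c in("wrist","side","top")}
for c,p in P.items():
    g=outline_of(p,"tab"); print(c,"tab",g and (g[0]["conf"],fit([(p,g[0]["region"])],M["tab"],(.514,-.307),yaws=(-23,))))
    for d in(-.02,):
        k=outline_of(p,"clip"); print(c,"clip",k and (k[0]["conf"],k[0]["bbox"],fit([(p,k[0]["region"])],MS["clip"],(.51,-.305),z=s["tcp_pos"][2]-.0438,yaws=(-23,))))
a=P["wrist"]["frame"]; u=proj(P["side"],[[.51,-.305,.13]])[0].astype(int)
b=P["side"]["frame"][max(0,u[1]-90):u[1]+90,u[0]-80:u[0]+80]
cv2.imwrite("pics/a1.png",np.hstack([cv2.resize(a,(480,300)),cv2.resize(b,(300,300))])[:,:,::-1])
E
```

```text
time_s: 13.63
tcp_pos: [0.5314, 0.0874, 0.196]
eef_rot: [-179.7, 0.2, -97.5]
contact_force: [1.6, 0.3, -1.0]
gripper_width: 0.0275
gripper_force: 30.0
time_s: 14.3
tcp_pos: [0.5089, -0.1154, 0.1913]
eef_rot: [180.0, -0.0, -112.7]
contact_force: [-0.4, 0.5, -1.5]
gripper_width: 0.0275
gripper_force: 30.0
time_s: 14.97
tcp_pos: [0.5091, -0.307, 0.191]
eef_rot: [179.9, -0.0, -112.7]
contact_force: [-0.0, 0.5, -0.9]
gripper_width: 0.0275
gripper_force: 30.0
time_s: 15.22
tcp_pos: [0.5093, -0.3048, 0.191]
eef_rot: [179.9, 0.0, -112.7]
contact_force: [0.7, 0.6, -1.9]
gripper_width: 0.0279
gripper_force: 30.0
[ 0.50927431 -0.30483695  0.19102285] [ 1.79947562e+02  9.59841640e-03 -1.12709865e+02]
wrist tab (0.97, (array([  0.51251901,  -0.30984732, -22.77087943]), np.float64(0.9071721799143265)))
wrist clip (0.57, [285.6, 207.7, 358.9, 309.3], (array([  0.50900545,  -0.30597191, -21.38323165]), np.float64(0.694682778731115)))
side tab (0.68, (array([  0.51279656,  -0.30719825, -22.22075993]), np.float64(0.9215941894031101)))
side clip (0.77, [375.6, 288.8, 414.1, 324.5], (array([  0.50877051,  -0.30553272, -28.03039622]), np.float64(0.5576411870015733)))
top tab []
top clip []
```

View pics/a1.png

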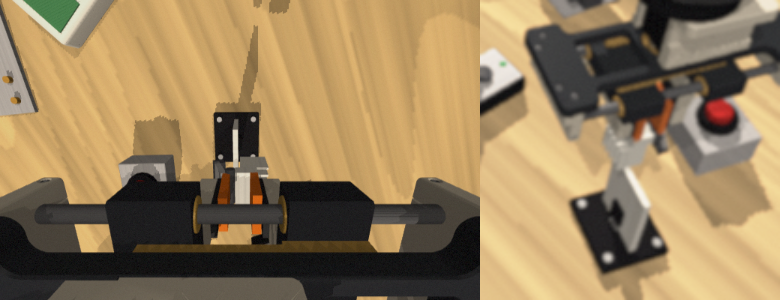

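The clip is held squeezed directly over the tab (wrist view at about (240,190), tab edge at (236,140)). The estimate puts the tab at clip x of about 5 mm, mid-gape. I descend while watching force.

```bash
python3 -m creep '[[24,0,0,-0.5,0,0,0],[24,0,0,-0.5,0,0,0],[24,0,0,-0.5,0,0,0],[24,0,0,-0.3,0,0,0],[24,0,0,-0.2,0,0,0],[24,0,0,0,0,0,0],[24,0,0,0,0,0,0]]'
python3 -m creep '[[24,0,0,-0.2,0,0,0],[24,0,0,-0.2,0,0,0],[24,0,0,-0.2,0,0,0],[24,0,0,-0.2,0,0,0],[24,0,0,0,0,0,0],[24,0,0,0,0,0,0]]'
python3 - <<'E'
from h import *
p=capture("side"); u=proj(p,[[.51,-.305,.11]])[0].astype(int)
b=p["frame"][max(0,u[1]-60):u[1]+60,u[0]-60:u[0]+60]
cv2.imwrite("pics/d1.png",cv2.resize(b,(600,600),interpolation=2)[:,:,::-1])
E
```

```text
time_s: 16.25
tcp_pos: [0.5098, -0.3053, 0.1415]
eef_rot: [-180.0, -0.0, -112.7]
contact_force: [0.7, -0.6, -2.4]
gripper_width: 0.0276
gripper_force: 30.0
time_s: 16.75
tcp_pos: [0.5094, -0.3051, 0.1208]
eef_rot: [179.9, -0.0, -112.7]
contact_force: [0.1, 0.3, -1.0]
gripper_width: 0.0278
gripper_force: 30.0
```

View pics/d1.png

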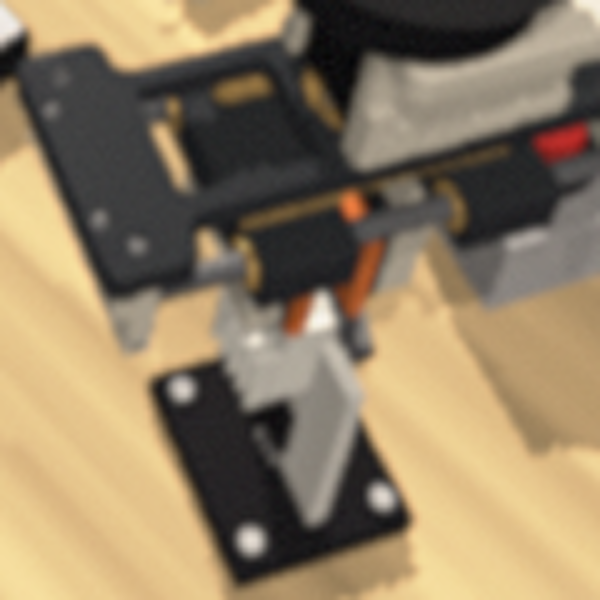

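The jaws straddle the tab at (320,360) with no side force. I go 4 mm deeper, then release while following the fixed half.

```bash
python3 -m creep '[[24,0,0,-0.1,0,0,0],[24,0,0,-0.06,0,0,0],[24,0,0,0,0,0,0],[24,0,0,0,0,0,0]]'
python3 -m creep '[[60,0,0,0,0,0,0],[70,0.09,-0.04,0,0,0,0],[80,0.09,-0.04,0,0,0,0],[80,0,0,0,0,0,0],[80,0,0,0,0,0,0],[80,0,0,0,0,0,0],[80,0,0,0,0,0,0],[80,0,0,0,0,0,0]]'
python3 -m creep '[[85,0,0,0,0,0,0],[85,0,0,0,0,0,0],[85,0,0,0,0,0,0],[85,0,0,0,0,0,0]]'
python3 - <<'E'
from h import *
p=capture("side"); u=proj(p,[[.51,-.305,.11]])[0].astype(int)
b=p["frame"][max(0,u[1]-60):u[1]+60,u[0]-60:u[0]+60]
cv2.imwrite("pics/d2.png",cv2.resize(b,(600,600),interpolation=2)[:,:,::-1])
E
```

```text
time_s: 17.13
tcp_pos: [0.5096, -0.3052, 0.1173]
eef_rot: [180.0, -0.0, -112.7]
contact_force: [-0.1, 0.7, -1.5]
gripper_width: 0.0272
gripper_force: 30.0
time_s: 17.8
tcp_pos: [0.5142, -0.3072, 0.1174]
eef_rot: [-180.0, 0.0, -112.7]
contact_force: [0.6, -0.6, -1.0]
gripper_width: 0.0756
gripper_force: 0.0
time_s: 18.13
tcp_pos: [0.5141, -0.3072, 0.1173]
eef_rot: [180.0, -0.0, -112.7]
contact_force: [0.8, -0.2, -0.6]
gripper_width: 0.0847
gripper_force: 0.0
```

View pics/d2.png

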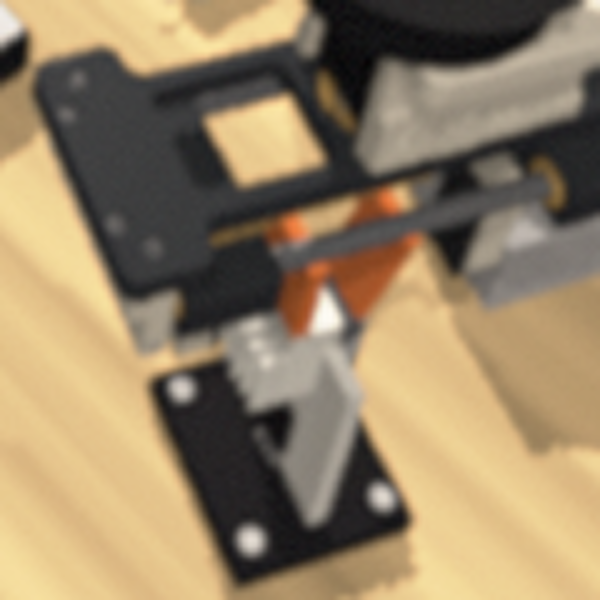

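The clip grips the tab by its full width and sits upright, and the fingers are clear. I lift off and go to the toggle's -x side with closed fingers.

```bash
python3 -m creep '[[85,0,0,0.4,0,0,0],[85,0,0,0.8,0,0,0],[85,0,0,1,0,0,0],[85,0,0,1,0,0,0],[85,0,0,1,0,0,0],[85,0,0,1,0,0,0],[40,-0.3,0.5,0,0,0,4],[0,-0.3,1,0,0,0,4]]'
python3 -m creep '[[0,-0.3,1,0,0,0,4],[0,-0.3,1,0,0,0,4],[0,-0.3,1,0,0,0,4],[0,-0.3,1,0,0,0,2.7],[0,-0.3,1,0,0,0,0],[0,-0.3,1,0,0,0,0],[0,-0.16,1,0,0,0,0],[0,0,0.3,0,0,0,0]]'
python3 -m creep '[[0,0,0,0,0,0,0],[0,0,0,0,0,0,0],[0,0,0,0,0,0,0],[0,0,0,0,0,0,0]]'
python3 - <<'E'
from h import *
print(r.get_state()["tcp_pos"])
MC=[*M["clip"][:4],hexa([(6,0),(18,1),(6,30),(14,36)],24),hexa([(8,40),(14,38),(20,75),(26,75)],24)]
for c in("side","wrist","top"):
    p=capture(c); k=outline_of(p,"clip"); print(c,"clip",k and (k[0]["conf"],k[0]["bbox"],fit([(p,k[0]["region"])],MC,(.511,-.306),z=.073,yaws=(-23,))))
    t=search_frame(p,"toggle"); print(t and (t[0]["bbox"],t[0]["conf"]), proj(p,[[.497,-.086,.083]]))
E
```

```text
time_s: 18.85
tcp_pos: [0.5, -0.271, 0.2496]
eef_rot: [-179.8, -0.0, -104.6]
contact_force: [0.8, 0.7, -0.6]
gripper_width: 0.0763
gripper_force: 0.0
time_s: 19.52
tcp_pos: [0.4494, -0.0851, 0.2485]
eef_rot: [-179.9, 0.0, -89.9]
contact_force: [0.5, 0.2, -0.0]
gripper_width: 0.024
gripper_force: 0.0
time_s: 19.85
tcp_pos: [0.4503, -0.0879, 0.2473]
eef_rot: [180.0, -0.0, -90.0]
contact_force: [-0.4, -0.6, 0.6]
gripper_width: 0.0013
gripper_force: 0.0
[ 0.45026088 -0.08789276  0.24733007]
side clip (0.61, [373.9, 307.0, 412.9, 350.6], (array([  0.51200883,  -0.30501169, -21.71159119]), np.float64(0.9032335186181341)))
([301.4, 258.6, 314.8, 275.0], 0.48) [[302.07715467 263.20899111]]
wrist clip []
([262.5, 175.5, 285.7, 196.7], 0.58) [[277.88304952 190.4545203 ]]
top clip (0.95, [442.6, 220.3, 469.7, 247.1], (array([  0.5122277 ,  -0.30614103, -19.89824223]), np.float64(0.8272637097916962)))
[] [[351.78728104 239.45257383]]
```

```bash
python3 -m creep '[[0,-0.2,0,-1,0,0,0],[0,0,0,-1,0,0,0],[0,0,0,-1,0,0,0],[0,0,0,-1,0,0,0],[0,0,0,-1,0,0,0],[0,0,0,-1,0,0,0],[0,0,0,-0.7,0,0,0],[0,0,0,-0.3,0,0,0]]'
python3 -m creep '[[0,0.3,0,0,0,0,0],[0,0.4,0,0,0,0,0],[0,0.4,0,0,0,0,0],[0,0.4,0,0,0,0,0],[0,0.4,0,0,0,0,0],[0,0.4,0,0,0,0,0],[0,0.4,0,0,0,0,0],[0,0.4,0,0,0,0,0]]'
python3 -m creep '[[0,0.2,0,0,0,0,0],[0,0,0,0,0,0,0],[0,0,0,0,0,0,0]]'
python3 - <<'E'
from h import *
for c in("side","top"):
    p=capture(c); t=search_frame(p,"toggle"); print(t and (t[0]["bbox"],t[0]["conf"]), proj(p,[[.497,-.086,.083],[.555,-.088,.083]]))
E
```

```text
time_s: 20.97
tcp_pos: [0.4437, -0.0874, 0.07]
eef_rot: [179.8, -0.0, -90.0]
contact_force: [0.2, 0.2, -0.4]
gripper_width: 0.0006
gripper_force: 0.0
time_s: 21.63
tcp_pos: [0.524, -0.0872, 0.0725]
eef_rot: [-180.0, 0.0, -90.0]
contact_force: [0.6, -0.4, -0.0]
gripper_width: 0.0004
gripper_force: 0.0
time_s: 21.88
tcp_pos: [0.5275, -0.0872, 0.072]
eef_rot: [180.0, 0.0, -90.0]
contact_force: [0.1, -0.2, -0.2]
gripper_width: 0.0004
gripper_force: 0.0
[] [[302.07715467 263.20899111]
 [324.31191141 249.98824662]]
([435.4, 221.5, 469.6, 245.6], 0.73) [[351.78728104 239.45257383]
 [352.3643856  213.39635934]]
```

Pushed past centre with no residual force. I retreat and check.

```bash
python3 -m creep '[[0,-0.8,0,0,0,0,0],[0,-1,0,0,0,0,0],[0,-1,0,0.5,0,0,0],[0,0,0,1,0,0,0],[0,0,0,1,0,0,0],[0,0,0,1,0,0,0],[0,0,0.5,1,0,0,0],[0,0,1,1,0,0,0]]'
python3 -m creep '[[0,0,1,0.5,0,0,0],[0,0,1,0,0,0,0],[0,0,1,0,0,0,0],[0,0,1,0,0,0,0],[0,0,1,0,0,0,0],[0,0,1,0,0,0,0],[0,0,0.5,0,0,0,0],[0,0,0,0,0,0,0]]'
python3 - <<'E'
from h import *
ims=[]
for c,(x0,x1,y0,y1) in(("side",(270,470,230,395)),("top",(320,480,140,272))):
    p=capture(c); t=search_frame(p,"toggle"); print(t and (t[0]["bbox"],t[0]["conf"])); ims.append(cv2.resize(p["frame"][y0:y1,x0:x1,::-1],(400,330)))
cv2.imwrite("pics/f.png",np.hstack(ims))
E
```

```text
time_s: 22.75
tcp_pos: [0.4569, -0.0505, 0.2113]
eef_rot: [-180.0, -0.0, -90.1]
contact_force: [1.4, 0.7, -0.3]
gripper_width: 0.0003
gripper_force: 0.0
time_s: 23.42
tcp_pos: [0.4576, 0.1147, 0.2224]
eef_rot: [-180.0, 0.0, -89.8]
contact_force: [0.1, 0.5, -0.1]
gripper_width: 0.0006
gripper_force: 0.0
([314.8, 248.4, 328.5, 274.0], 0.44)
([348.9, 212.5, 353.8, 226.1], 0.43)
```

View pics/f.png

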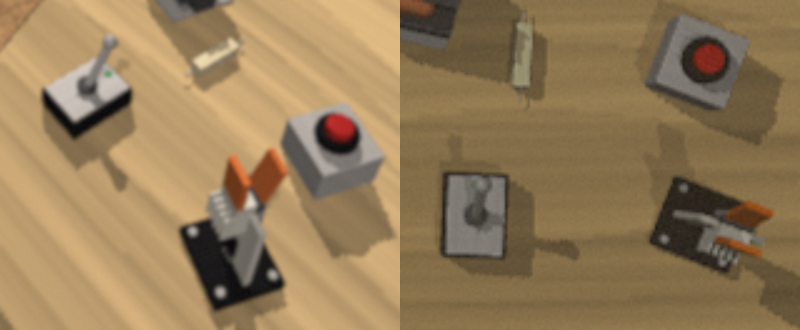

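The toggle rests at the green-dot side: (105,45) in the side crop, matching the predicted "on" tip. The clip sits on the tab upright, and the button and blocks are undisturbed. Handing in.

```bash
python3 -c "
from plant import *
print(close_job())"
```

```text
the job is handed in; nothing more can be done
None
```

The job is handed in (no verdict came back): the clip was stood on the cork mat and let go, then sprung onto the tab and released, and the toggle was flipped fully on. In the last pictures the button and nearest resistor looked undisturbed; the transformer and second resistor weren't checked.

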